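Unlock the rice bin and hold the key turned

TASK

The rice bin on the pantry shelf is locked. Slide its key out through the open end of the wooden key keeper (the lips over the slot stop it from being lifted straight out), push it fully home into the lock in the bin's lid, working it past the sticky pins where it catches, and only then turn it a full quarter turn clockwise (seen from above) against the lock's spring. Finish while still gripping the key, holding it turned and fully in, and leave the creamer, timer, spoon rest and tumbler where they stand.

Things in the scene. Friction and masses are not known exactly. Their poses are not given: they have to be found in the camera images.
- key_grip (a point): Centre of the key's red bow, where to grip it. z up along the key, x along the width of bow and blade, y through their thickness (pinch the y faces). Bow 32 (x) by 10 (y) mm, from 18 mm below to 20 mm above this point. Collar underside is 34 mm below, blade tip 62 mm below this point. Key stands upright in the keeper; it is the same turned half round about z. About 60 g.
- key: Whole key; origin at the middle of its collar's underside, 34 mm below key_grip, axes as there. Collar 24 (x) by 16 (y) by 4 mm; above it a steel stem 12 by 6 mm up to the bow; below it the steel blade 12 (x) by 5 (y) mm, 28 mm long, its last 6 mm tapered.
- keeper: Fixed wooden block, origin under its middle, x -45 to +55 mm, 60 wide (y), 46 high. T-slot along x, closed at +x, open at -x. The key's collar rests on ledges 36 mm up in a channel 19 wide, 6 high, under lips that leave a 10 mm slot for the stem; key x lies along the slot. Slide the key level along -x until its collar (half-length 12 mm) is all past the open end, then lift.
- keeper_mouth (a point): Middle of the open end of the keeper's slot, at the height of the ledges (36 mm up); x axis along the slot, -x leads out.
- bin: Fixed rice bin, white with a green lid, 170 (x) by 220 (y) mm, lid top 120 mm up; origin at the middle of its underside. The lock stands 7 mm proud of the lid in a steel ring of 50 mm diameter, at x = -35 mm, y = 0 of the bin. A steel bolt in front of it draws back as the lock turns.
- lock_face (a point): Middle of the keyway at the brass lock's top face, 127 mm above the shelf; z up, x along the keyway, turns with the lock. Keyway 13 (x) by 6 (y) mm, 32 deep, with a sloped lead-in 19 by 12 mm at the top, 5 deep. Sticky pins 11, 16, 21 mm deep press the blade's edges; about 10 to 20 N or small wiggles pass them. Key is home when its collar rests on this face.
- lock (a joint): Turn of the lock plug in rad: 0 at rest (locked), grows clockwise seen from above, stop at 1.6. A spring (about 0.02 N m at rest, 0.07 N m at a quarter turn) drives it back if it is let go. The key has about 0.1 rad of play in the keyway, so the plug lags the key.
- creamer: Blue ceramic creamer, 75 mm wide, 80 mm high, origin under its centre; leave it alone.
- timer: Steel kitchen timer with a black dial, 68 mm across, 52 mm high, origin under its centre; leave it alone.
- spoon_rest: Wooden spoon rest, 90 by 110 mm, 18 mm high, origin under its centre; leave it alone.
- tumbler: Short glass tumbler, 68 mm across, 75 mm high, origin under its centre; leave it alone.
Mind the look-alikes: they are no part of the job. What is shaped like the keeper but blue or red is not meant.

How it is judged:
On the way, in this order (a step that is already met when the one before it is completed fails the run):
1. the key has been slid out of the keeper's open end (x of key_grip in the frame of keeper_mouth below -0.012 m and contact force between the fingers and key above 0.5 N), for 0.1 s.
2. the key is fully home in the lock, not yet turned (z of key_grip in the frame of lock_face below 0.037 m and horizontal distance between key and lock_face below 0.003 m and angle between key_grip's own z axis and vertical below 0.12 rad and value of joint lock below 0.35 rad), for 0.1 s.
At the end, for the whole second after the job is handed in: The lock plug is held turned more than 1.3 rad (a quarter turn less the play of the key) with the key upright and home in it (collar within 4 mm of the lock face, within 3 mm of its axis) and gripped by the fingers, through the last second (value of joint lock above 1.3 rad and z of key_grip in the frame of lock_face below 0.038 m and horizontal distance between key and lock_face below 0.003 m and angle between key_grip's own z axis and vertical below 0.12 rad and contact force between the fingers and key above 1 N); the arm keeps its last pose, push and grip.
It fails at once if a bystander is pushed more than 3 cm or tipped (distance of any of creamer, timer, spoon_rest, tumbler from where it was at the start of the episode above 0.03 m or angle between any of creamer, tumbler, timer, spoon_rest's own z axis and vertical above 0.4 rad).
It also fails if it takes over 58 s, if anything falls off the work surface, if the arm or the gripper's body presses on something with over 40 N, if the wrist force passes 120 N, or if a joint passes its speed limit or range.

ROBOT

A 6-joint arm with a two-finger parallel gripper is mounted at the origin on the work surface. World frame = base frame: x ahead of the robot, y to its left, z up, the work surface at z = 0. Lengths are in m, angles in rad, forces in N, time in s.
With the tool pointing down it reaches from about 0.375 to 0.925 m from the base axis. Payload 5.7 kg.
Tool frame: the origin (TCP) lies at the very end of the fingers, on their centre line; the grasp point (between the pads) lies 19 mm behind it; z points along the fingers, x is the direction in which the jaws open and shut, and the axes are right-handed (so a half turn about z gives the same grasp; the last joint's range is limited). The gripper opens to 88 mm and grips with 3 to 60 N. Pads are 20 mm wide; open, the fingers measure 115 mm over their backs; the gripper's body (75 mm by 178 mm) begins 61 mm behind the grasp point.
Start: joints at [1.09, 0.359, 1.51, -0, 1.272, -0.115], TCP at [0.215, 0.56, 0.223] pointing down, gripper open.
Joint ranges: [-2.97, 2.97], [-1.01, 2.36], [0.21, 2.38], [-0.96, 4.11], [0.2, 2.71], [-2.98, 2.98]. Speed limits (rad/s): [2.39, 2.39, 3.14, 3.14, 3.14, 3.14].

INTERFACE

Orientations are given as [roll, pitch, yaw] about the fixed x, y, z axes, in that order (R = Rz(yaw) Ry(pitch) Rx(roll)).
In Python, from rig import monitor, cams, order gives the robot as it stands. The module is installed in compiled form; this text tells all that it offers.
- The arm moves only by the tool carry_out, never from a script. Its argument "commands" is a list of rows, each an object of numbers: "x", "y", "z": the shift along the tool's x, y, z in mm; "roll": the turn about the tool's z in degrees. In form: [{"x": .., "y": .., "z": .., "roll": ..}, ...]. A call has exactly 10 rows; each row shifts and turns the commanded pose from where the row before left it, along the tool's axes as they then stand; what a row does not reach is not made up. A row lasts 1/10 s, in which the tool goes at most 50 mm and 8.59 degrees, less where a joint would pass 70% of its speed; a pose out of reach is approached as far as the arm can. A call with a gripper value outside its range is refused whole. "claw" is the opening, from 0 (shut) to 1 (fully open), set as the call begins (left out, the last holds). The fingers move at their own pace and stop on an object; "newtons" is the grip in N (left out, the last holds). Time passes only in rows, so rows that do not move let the fingers close, or fill a call up. It gives the time, the measured TCP pose, the force and the opening at its end, in the units of the state.
- monitor.get_state(): the state, without advancing time (a new reading comes with each control period).
- cams.read_camera(name): name is "scene" or "top" or "wrist"; returns the picture (420x560x3 uint8, red, green, blue); there is no depth.
- cams.camera_params(name): a dict with "vertical_fov" (degrees; the focal length in pixels is half the picture's height over the tangent of half this angle, whatever the lens; pixels are square), "cx", "cy" (the principal point, pixels), "T" (4x4, takes a point from camera to world coordinates). Camera axes: x right, y down, z forward; pixel columns grow to the right and rows downward; lengths in m; the calibration is good to about 2 mm. A picture is of the moment at which its call begins: read the wrist's pose just before it. camera_params takes no time and is no camera call; for the wrist camera it gives the pose at the moment of the call.
- order.finish_job(): hands the job in, once; it reports no verdict.
The state is a dict: "t": time; "q": joint angles; "qd": joint speeds; "joint_efforts": joint torques, N m; "tool_pos": TCP position; "tcp_rot": TCP orientation; "ft_force": force on the tool from outside, world axes, zero at the start; "torque": the same for the moment, N m; "grip_width": finger opening in m.
Only numpy, scipy, OpenCV 4.12 (cv2) and the standard library are available. Lean on these libraries where they do the work, as an engineer would, in place of code of your own. Each camera call takes 0.05 s, during which the arm holds its last target.

## Working session

There is one attempt and no reset: what is moved stays moved. The work goes in short steps, Python scripts to look and compute and a tool call to move; the robot and the scene stay as the last step left them, time stands still between calls to the robot, and variables do not carry over. Pictures are saved under pics/ and viewed, and the job is handed in when it is done.

Besides the shell and the picture viewer there is one more tool, called as a command line: name --argument value ..., lists and objects as JSON in quotes. carry_out: Moves the arm, as the interface text tells. Its arguments: {"type":"object","properties":{"commands":{"type":"array"},"claw":{"type":"number"},"newtons":{"type":"number"}},"required":["commands"]}

```bash
mkdir -p pics; python3 - <<'E'
from rig import monitor,cams
import cv2
s=monitor.get_state();print(s)
for n in ["scene","top","wrist"]:
    p=cams.camera_params(n);print(n,p)
    im=cams.read_camera(n);cv2.imwrite(f"pics/{n}0.png",im[:,:,::-1])
E
```

```text
{'t': 0.0, 'q': array([ 1.08992199e+00,  3.59479677e-01,  1.51139445e+00, -2.63166090e-05,
        1.27250583e+00, -1.15130807e-01]), 'qd': array([-0.00070508, -0.00010454,  0.00055826, -0.00086587,  0.002207  ,
       -0.00122497]), 'joint_efforts': array([ 7.43560895e-05, -5.15387535e+01, -2.70725405e+01,  6.75732479e-02,
        3.49190680e-02, -1.19855922e-04]), 'tool_pos': array([0.214306  , 0.5597008 , 0.22183913]), 'tcp_rot': array([-3.14141231e+00,  1.77836507e-03,  1.20506071e+00]), 'ft_force': array([ 0.13006207,  1.2812972 , -0.94034387]), 'torque': array([ 0.00122285, -0.01071559,  0.00020521]), 'grip_width': 0.08772754307048422}
scene {'vertical_fov': 52.4568338488767, 'cx': 281.34979870945085, 'cy': 206.81755691079505, 'T': array([[ 0.54672816,  0.67751477, -0.49199802,  1.01245931],
       [ 0.83720066, -0.43282788,  0.33429789, -0.19980071],
       [ 0.0135413 , -0.59467114, -0.803855  ,  0.75713332],
       [ 0.        ,  0.        ,  0.        ,  1.        ]])}
top {'vertical_fov': 57.7382018023775, 'cx': 279.2302413765763, 'cy': 207.33327756803487, 'T': array([[-0.02615558, -0.98831465,  0.15016673,  0.47090813],
       [-0.99933692,  0.02965681,  0.02112332,  0.04553031],
       [-0.02532995, -0.14951466, -0.988435  ,  0.87847538],
       [ 0.        ,  0.        ,  0.        ,  1.        ]])}
wrist {'vertical_fov': 67.84841878138408, 'cx': 278.85490037123293, 'cy': 209.49388497707588, 'T': array([[ 3.56858873e-01,  8.98618004e-01,  2.55220352e-01,
         1.45239605e-01],
       [ 9.34157844e-01, -3.43009724e-01, -9.84553243e-02,
         5.87767938e-01],
       [-9.30664642e-04,  2.73550750e-01, -9.61857121e-01,
         3.83669134e-01],
       [ 0.00000000e+00,  0.00000000e+00,  0.00000000e+00,
         1.00000000e+00]])}
```

View pics/scene0.png

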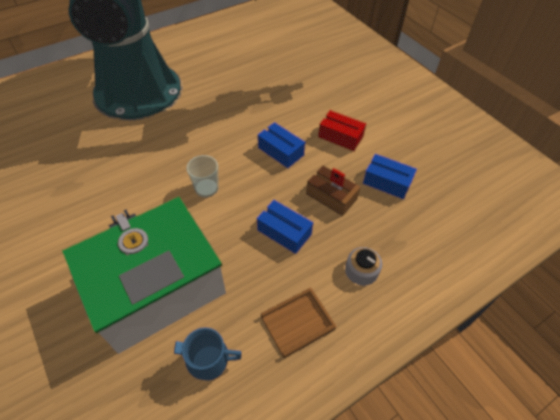

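View pics/top0.png

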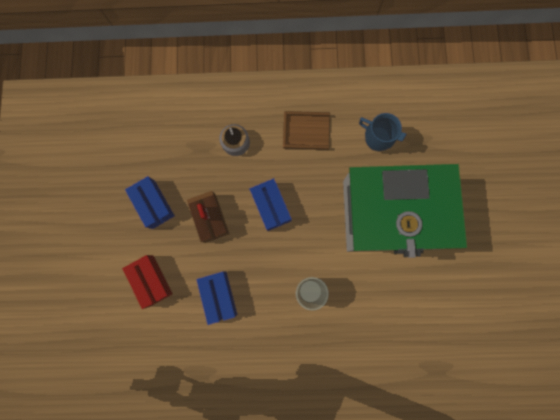

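View pics/wrist0.png

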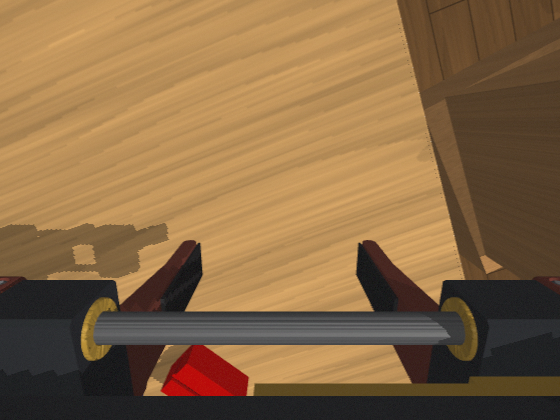

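The pictures show one wooden block with a red key bow, at top ~(208,217) and scene ~(333,189). The blocks shaped like it are blue at top (150,203), (271,204), (217,298) and red at (147,281). Only the wooden one fits. The lock ring is on the green lid at top (409,224). I'll enlarge both.

```bash
python3 - <<'E'
import cv2,numpy as np
t=cv2.imread("pics/top0.png");s=cv2.imread("pics/scene0.png")
a=cv2.resize(t[177:257,168:248],(400,400),interpolation=cv2.INTER_CUBIC)
b=cv2.resize(t[190:270,365:445],(400,400),interpolation=cv2.INTER_CUBIC)
cv2.imwrite("pics/crop1.png",np.hstack([a,b]))
a=cv2.resize(s[150:230,293:373],(400,400),interpolation=cv2.INTER_CUBIC)
b=cv2.resize(s[200:280,93:173],(400,400),interpolation=cv2.INTER_CUBIC)
cv2.imwrite("pics/crop2.png",np.hstack([a,b]))
E
```

```text
(no output)
```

View pics/crop1.png

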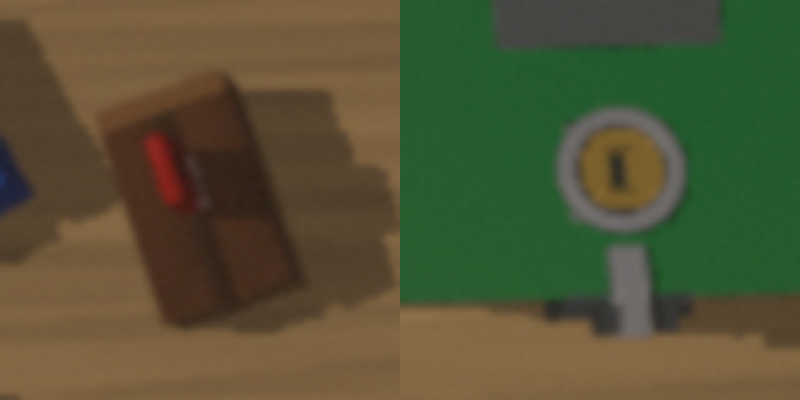

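View pics/crop2.png

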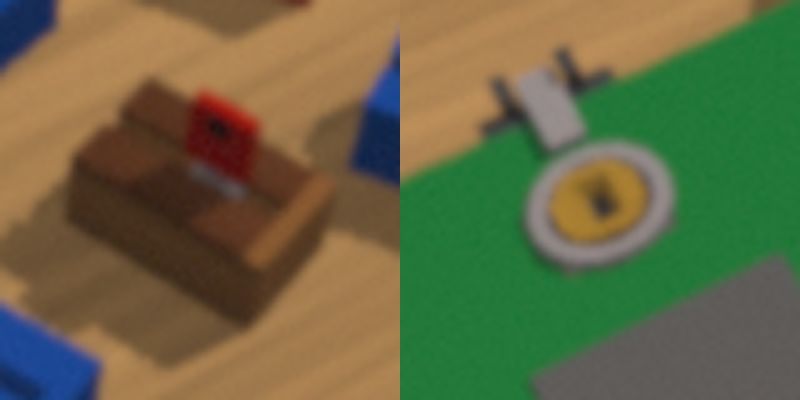

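```bash
cat > h.py <<'E'
import numpy as np,cv2
from rig import monitor,cams
def ray(n,uv,p=None):
    p=p or cams.camera_params(n);f=210/np.tan(np.radians(p["vertical_fov"])/2)
    uv=np.atleast_2d(uv).astype(float)
    d=np.c_[(uv[:,0]-p["cx"])/f,(uv[:,1]-p["cy"])/f,np.ones(len(uv))]@p["T"][:3,:3].T
    return p["T"][:3,3],d
def onplane(n,uv,z,p=None):
    o,d=ray(n,uv,p);return o+d*((z-o[2])/d[:,2])[:,None]
def tri(n1,a,n2,b,p1=None,p2=None):
    o1,d1=ray(n1,a,p1);o2,d2=ray(n2,b,p2);d1=d1[0];d2=d2[0]
    t=np.linalg.lstsq(np.c_[d1,-d2],o2-o1,rcond=None)[0]
    A=o1+t[0]*d1;B=o2+t[1]*d2
    return (A+B)/2,np.linalg.norm(A-B)
def proj(n,X,p=None):
    p=p or cams.camera_params(n);f=210/np.tan(np.radians(p["vertical_fov"])/2)
    c=(np.atleast_2d(X)-p["T"][:3,3])@p["T"][:3,:3]
    return np.c_[c[:,0]/c[:,2]*f+p["cx"],c[:,1]/c[:,2]*f+p["cy"]]
def red(im,roi):
    x0,y0,x1,y1=roi;c=im[y0:y1,x0:x1].astype(int)
    m=((c[:,:,0]>110)&(c[:,:,1]<60)&(c[:,:,2]<60)).astype(np.uint8)
    pts=np.argwhere(m)[:,::-1]+[x0,y0];return pts
E
python3 - <<'E'
from h import *
t=cv2.imread("pics/top0.png")[:,:,::-1];s=cv2.imread("pics/scene0.png")[:,:,::-1]
for n,im,roi in (("top",t,(185,195,225,235)),("scene",s,(320,160,350,195))):
    P=red(im,roi);print(n,len(P),P.mean(0),P.min(0),P.max(0),cv2.minAreaRect(P.astype(np.float32)))
    g=P.mean(0)
    if n=="top":a=g
    else:b=g
print("key tri",tri("top",a,"scene",b))
# pixel = (crop+0.5)/5-0.5 + off
f=lambda u,v,ox,oy:((u+.5)/5-.5+ox,(v+.5)/5-.5+oy)
tc=[f(*c,168,177) for c in [(100,115),(225,72),(302,285),(165,322),(235,305)]]
print(onplane("top",tc,.046))
sc=[f(*c,293,150) for c in [(70,165),(150,80),(335,185),(247,270)]]
print(onplane("scene",sc,.046))
print("lock",onplane("top",[f(220,169,365,190)],.127),onplane("scene",[f(600,205,93-80,200)],.127))
for n,im,roi,off in (("top",t,(385,200,430,245),0),("scene",s,(115,225,152,255),0)):
    x0,y0,x1,y1=roi;c=im[y0:y1,x0:x1].astype(int)
    m=((c[:,:,0]>90)&(c[:,:,0]-c[:,:,2]>45)).astype(np.uint8)
    k=cv2.findContours(m,cv2.RETR_EXTERNAL,cv2.CHAIN_APPROX_NONE)[0];k=max(k,key=cv2.contourArea);e=cv2.fitEllipse(k);print(n,e,onplane(n,[np.array(e[0])+[x0,y0]],.127))
# green lid
for n,im in (("top",t),("scene",s)):
    c=im.astype(int);m=((c[:,:,1]>c[:,:,0]+40)&(c[:,:,1]>c[:,:,2]+30)).astype(np.uint8)
    k=max(cv2.findContours(m,cv2.RETR_EXTERNAL,cv2.CHAIN_APPROX_NONE)[0],key=cv2.contourArea)
    r=cv2.approxPolyDP(cv2.convexHull(k),8,True)[:,0];print(n,r.tolist(),onplane(n,r,.12))
E
```

```text
top 39 [199.8974359  210.15384615] [197 204] [203 216] ((199.85000610351562, 210.0500030517578), (12.649110794067383, 2.846050500869751), 71.56504821777344)
scene 32 [337.875 172.25 ] [331 169] [343 176] ((337.496826171875, 172.08917236328125), (13.40786075592041, 2.5538783073425293), 28.610458374023438)
key tri (array([0.58990031, 0.2294845 , 0.08526495]), np.float64(0.0021422708285700996))
[[0.62096546 0.26733339 0.046     ]
 [0.63876845 0.21129785 0.046     ]
 [0.54244381 0.17732382 0.046     ]
 [0.52789653 0.23772129 0.046     ]
 [0.53448952 0.20687824 0.046     ]]
[[0.55199613 0.17781519 0.046     ]
 [0.53082054 0.23656687 0.046     ]
 [0.62269229 0.26792383 0.046     ]
 [0.63852343 0.20746291 0.046     ]]
lock [[ 0.54550189 -0.19192553  0.127     ]] [[ 0.54920159 -0.19403637  0.127     ]]
top ((23.933916091918945, 23.39100456237793), (15.296143531799316, 16.453645706176758), 123.11670684814453) [[ 0.54550081 -0.19257777  0.127     ]]
scene ((17.165536880493164, 14.766097068786621), (15.227143287658691, 19.669944763183594), 68.9686050415039) [[ 0.54719008 -0.19403346  0.127     ]]
top [[457, 165], [465, 246], [355, 249], [351, 168]] [[ 0.6619853  -0.30036048  0.12      ]
 [ 0.49859216 -0.30031579  0.12      ]
 [ 0.49858723 -0.0854781   0.12      ]
 [ 0.66274077 -0.08652526  0.12      ]]
scene [[178, 197], [220, 264], [94, 330], [63, 251]] [[ 0.49840557 -0.0863581   0.12      ]
 [ 0.66726809 -0.08775885  0.12      ]
 [ 0.66424843 -0.30284724  0.12      ]
 [ 0.4999088  -0.30163088  0.12      ]]
```

carry_out --commands '[{"x": -17,"y": 46},{"x": -17,"y": 46},{"x": -17,"y": 46},{"x": -17,"y": 46},{"x": -17,"y": 46},{"x": -17,"y": 46},{"x": -17,"y": 46},{"x": -17,"y": 46},{"x": -17,"y": 46},{"x": -17,"y": 46}]' --claw 1 --newtons 40

```text
validation failed for argument at $.co...
```

carry_out --commands '[{"roll": -8},{"roll": -8},{"roll": -8},{"roll": -8},{"roll": -7.6},{"z": 15},{"z": 15},{"z": 15},{"z": 15},{"z": 0}]'

```text
validation failed for argument at $.co...
```

```bash
python3 - <<'E'
from h import *
s=monitor.get_state();print(s['t'],s['tool_pos'],s['tcp_rot'],s['q'],s['ft_force'])
p=cams.camera_params("wrist");np.save("wp1.npy",p["T"])
im=cams.read_camera("wrist");cv2.imwrite("pics/wrist1.png",im[:,:,::-1])
E
```

```text
0.15 [0.21436934 0.55984129 0.22201018] [-3.14141323e+00  1.38892184e-03  1.20505108e+00] [ 1.08990875e+00  3.59337247e-01  1.51116776e+00  1.95275365e-05
  1.27248798e+00 -1.15147959e-01] [-0.06941729 -0.69209593 -0.20195408]
```

View pics/wrist1.png

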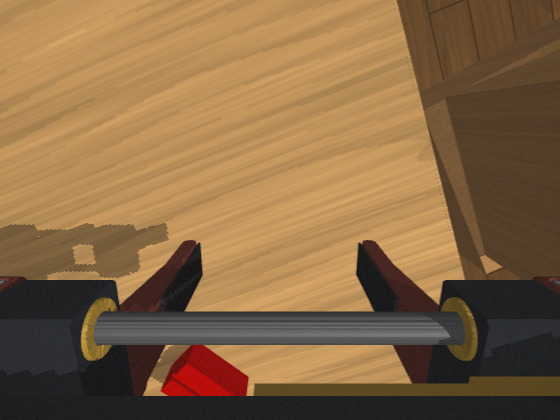

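All four fields appear to be required in every row.

carry_out --commands '[{"x": -17,"y": 46,"z": 0,"roll": 0},{"x": -17,"y": 46,"z": 0,"roll": 0},{"x": -17,"y": 46,"z": 0,"roll": 0},{"x": -17,"y": 46,"z": 0,"roll": 0},{"x": -17,"y": 46,"z": 0,"roll": 0},{"x": -17,"y": 46,"z": 0,"roll": 0},{"x": -17,"y": 46,"z": 0,"roll": 0},{"x": -17,"y": 46,"z": 0,"roll": 0},{"x": -17,"y": 46,"z": 0,"roll": 0},{"x": -17,"y": 46,"z": 0,"roll": 0}]' --claw 1 --newtons 40

```text
t: 1.2
tool_pos: [0.5845, 0.2354, 0.2225]
tcp_rot: [-3.141, 0.0, 1.205]
ft_force: [-0.4, 0.4, -0.2]
grip_width: 0.0878
```

carry_out --commands '[{"x": 0,"y": 0,"z": 0,"roll": -8},{"x": 0,"y": 0,"z": 0,"roll": -8},{"x": 0,"y": 0,"z": 0,"roll": -8},{"x": 0,"y": 0,"z": 0,"roll": -8},{"x": 0,"y": 0,"z": 0,"roll": -7.6},{"x": 0,"y": 0,"z": 15,"roll": 0},{"x": 0,"y": 0,"z": 15,"roll": 0},{"x": 0,"y": 0,"z": 15,"roll": 0},{"x": 0,"y": 0,"z": 15,"roll": 0},{"x": 0,"y": 0,"z": 0,"roll": 0}]'

```text
t: 2.2
tool_pos: [0.5816, 0.2364, 0.1603]
tcp_rot: [-3.137, -0.0, 1.896]
ft_force: [-1.2, 0.3, -0.2]
grip_width: 0.0877
```

```bash
python3 - <<'E'
from h import *
s=monitor.get_state();print(s['t'],s['tool_pos'],s['tcp_rot'],s['q'],s['ft_force'])
p=cams.camera_params("wrist");np.save("wp1.npy",p["T"])
im=cams.read_camera("wrist");cv2.imwrite("pics/wrist2.png",im[:,:,::-1])
E
```

```text
2.2 [0.58159284 0.23643326 0.16033238] [-3.13695165e+00 -1.40848603e-04  1.89614201e+00] [ 2.76206542e-01  4.58651937e-01  1.51376428e+00 -9.46456614e-05
  1.17381876e+00 -1.61989900e+00] [-1.17662913  0.31763171 -0.19408163]
```

View pics/wrist2.png

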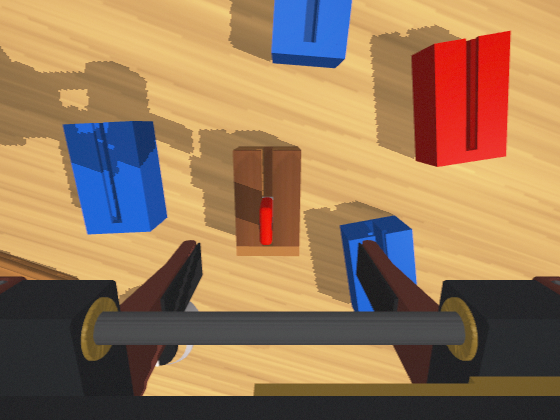

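```bash
python3 - <<'E'
from h import *
p=cams.camera_params("wrist");p["T"]=np.load("wp1.npy");print(p["T"][:3,3])
im=cv2.imread("pics/wrist2.png")
cv2.imwrite("pics/crop3.png",cv2.resize(im[140:265,220:315],(570,750),interpolation=cv2.INTER_CUBIC)[:600*1+150].copy()[:750:1] if 0 else cv2.resize(im[140:265,220:315],(456,600),interpolation=cv2.INTER_CUBIC))
R=red(im[:,:,::-1],(255,190,280,255));print(len(R),R.min(0),R.max(0))
for v in range(R[:,1].min(),R[:,1].max()+1,4):
    r=R[R[:,1]==v];print(v,r[:,0].min(),r[:,0].max())
E
```

```text
[0.51206867 0.2136642  0.32241537]
589 [259 197] [272 244]
197 265 268
201 261 271
205 260 272
209 259 271
213 259 272
217 259 272
221 259 271
225 260 271
229 259 272
233 260 272
237 260 271
241 260 271
```

View pics/crop3.png

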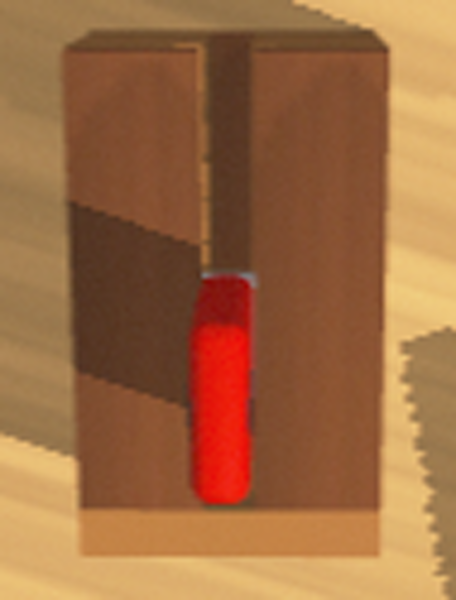

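```bash
python3 - <<'E'
from h import *
p=cams.camera_params("wrist");p["T"]=np.load("wp1.npy")
g=lambda u,v:((u+.5)/4.8-.5+220,(v+.5)/4.8-.5+140)
K=onplane("wrist",[g(66,48),g(388,48),g(80,555),g(380,555)],.046,p)
B=onplane("wrist",[g(222,322),g(222,505),g(192,420),g(249,420)],.090,p)
S=onplane("wrist",[g(204,48),g(253,48)],.046,p)
print(K,np.linalg.norm(K[0]-K[1]),np.linalg.norm(K[0]-K[2]),np.linalg.norm(K[2]-K[3]))
print("bow",B,np.linalg.norm(B[0]-B[1]),np.linalg.norm(B[2]-B[3]),"slot",S,S.mean(0))
ax=(K[2]+K[3]-K[0]-K[1]);print("yaw",np.degrees(np.arctan2(ax[1],ax[0])))
ax/=np.linalg.norm(ax);O=(K[0]+K[1])/2
nrm=np.array([-ax[1],ax[0],0])
for q in (S.mean(0),(B[0]+B[1])/2,(B[2]+B[3])/2,):print("along",(q-O)@ax,"lat",(q-O)@nrm)
print("key", (B[0]+B[1])/2)
E
```

```text
[[0.54664805 0.18368435 0.046     ]
 [0.52789658 0.23912552 0.046     ]
 [0.64153242 0.21459483 0.046     ]
 [0.62235203 0.27135662 0.046     ]] 0.058526410670330827 0.09979229123503096 0.059914845220815895
bow [[0.57475197 0.22447795 0.09      ]
 [0.60472906 0.23424533 0.09      ]
 [0.59211792 0.22497409 0.09      ]
 [0.5891316  0.23380935 0.09      ]] 0.031528210253663605 0.009326300363504776 slot [[0.53861246 0.20744262 0.046     ]
 [0.53575897 0.21587933 0.046     ]] [0.53718572 0.21166097 0.046     ]
yaw 18.442657446604716
along -1.151263594562264e-06 lat 0.00027028499267837735
along 0.05545417705258125 lat 0.0004358653442062717
along 0.056302520749520905 lat 0.00018466050447569354
key [0.58974052 0.22936164 0.09      ]
```

Block sides measure 58.5–59.9 × 99.8 mm and the bow 31.5 × 9.3 mm, all matching the given sizes. The key is at (0.590, 0.229), 55 mm inside the mouth, and the slot yaw is 18.4°. I'll descend and grip.

carry_out --commands '[{"x": -9.3,"y": 5.7,"z": 10,"roll": 0.1},{"x": 0,"y": 0,"z": 20,"roll": 0},{"x": 0,"y": 0,"z": 20,"roll": 0},{"x": 0,"y": 0,"z": 20,"roll": 0},{"x": 0,"y": 0,"z": 15,"roll": 0},{"x": 0,"y": 0,"z": 10,"roll": 0},{"x": 0,"y": 0,"z": 5,"roll": 0},{"x": 0,"y": 0,"z": 0,"roll": 0},{"x": 0,"y": 0,"z": 0,"roll": 0},{"x": 0,"y": 0,"z": 0,"roll": 0}]'

```text
t: 3.25
tool_pos: [0.5924, 0.2302, 0.0635]
tcp_rot: [3.14, 0.0, 1.894]
ft_force: [0.2, 0.1, 0.2]
grip_width: 0.0877
```

```bash
python3 - <<'E'
from h import *
s=monitor.get_state();print(s['t'],s['tool_pos'],s['tcp_rot'],s['ft_force'])
im=cams.read_camera("wrist");cv2.imwrite("pics/wrist3.png",im[:,:,::-1])
E
```

```text
3.25 [0.59242571 0.23016544 0.06352954] [3.14005563e+00 2.07325881e-04 1.89448979e+00] [0.23841349 0.06090252 0.15153865]
```

View pics/wrist3.png

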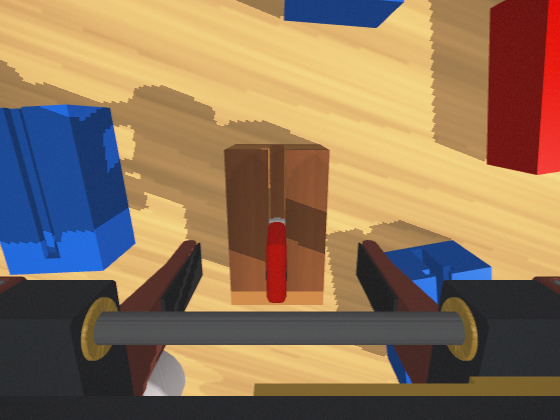

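carry_out --commands '[{"x": 0,"y": -2.4,"z": 5,"roll": 0.1},{"x": 0,"y": 0,"z": 5.5,"roll": 0},{"x": 0,"y": 0,"z": 0,"roll": 0},{"x": 0,"y": 0,"z": 0,"roll": 0},{"x": 0,"y": 0,"z": 0,"roll": 0},{"x": 0,"y": 0,"z": 0,"roll": 0},{"x": 0,"y": 0,"z": 0,"roll": 0},{"x": 0,"y": 0,"z": 0,"roll": 0},{"x": 0,"y": 0,"z": 0,"roll": 0},{"x": 0,"y": 0,"z": 0,"roll": 0}]'

```text
t: 4.3
tool_pos: [0.5895, 0.2292, 0.0522]
tcp_rot: [3.142, 0.0, 1.893]
ft_force: [-0.0, 0.6, -0.2]
grip_width: 0.0879
```

carry_out --commands '[{"x": 0,"y": 0,"z": 0,"roll": 0},{"x": 0,"y": 0,"z": 0,"roll": 0},{"x": 0,"y": 0,"z": 0,"roll": 0},{"x": 0,"y": 0,"z": 0,"roll": 0},{"x": 0,"y": 0,"z": 0,"roll": 0},{"x": 0,"y": 0,"z": 0,"roll": 0},{"x": 0,"y": 0,"z": 0,"roll": 0},{"x": 0,"y": 0,"z": 0,"roll": 0},{"x": 0,"y": 0,"z": 0,"roll": 0},{"x": 0,"y": 0,"z": 0,"roll": 0}]' --claw 0 --newtons 50

```text
t: 5.3
tool_pos: [0.5895, 0.2292, 0.0521]
tcp_rot: [-3.142, 0.0, 1.893]
ft_force: [0.3, 0.2, 0.2]
grip_width: 0.0113
```

```bash
python3 - <<'E'
from h import *
s=monitor.get_state();print(s)
im=cams.read_camera("wrist");cv2.imwrite("pics/wrist4.png",im[:,:,::-1])
E
```

```text
{'t': 5.3, 'q': array([ 2.61714433e-01,  5.87940857e-01,  1.59680135e+00, -1.83131400e-04,
        9.56910096e-01, -1.63084705e+00]), 'qd': array([-0.00142838, -0.00052925, -0.00199195, -0.00378403,  0.00080679,
       -0.00028401]), 'joint_efforts': array([ 3.20353853e-01, -5.89735866e+01, -2.04969549e+01,  1.31606776e-01,
        6.69201720e-02, -1.81610999e-04]), 'tool_pos': array([0.58948065, 0.229167  , 0.05213694]), 'tcp_rot': array([-3.14152412e+00,  1.45837826e-04,  1.89266699e+00]), 'ft_force': array([0.2611398 , 0.2014213 , 0.22669691]), 'torque': array([-0.02198884,  0.00838914, -0.02334909]), 'grip_width': 0.011290945420432866}
```

View pics/wrist4.png

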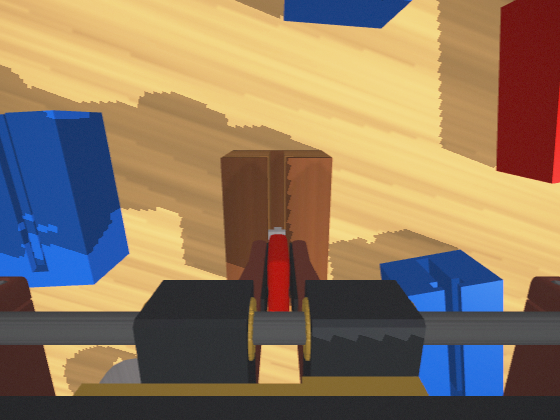

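carry_out --commands '[{"x": 0,"y": -4,"z": -0.5,"roll": 0},{"x": 0,"y": -8,"z": 0,"roll": 0},{"x": 0,"y": -8,"z": 0,"roll": 0},{"x": 0,"y": -8,"z": 0,"roll": 0},{"x": 0,"y": -8,"z": 0,"roll": 0},{"x": 0,"y": 0,"z": 0,"roll": 0},{"x": 0,"y": 0,"z": 0,"roll": 0},{"x": 0,"y": 0,"z": 0,"roll": 0},{"x": 0,"y": 0,"z": 0,"roll": 0},{"x": 0,"y": 0,"z": 0,"roll": 0}]'

```text
t: 6.35
tool_pos: [0.5556, 0.2179, 0.0526]
tcp_rot: [3.141, 0.0, 1.893]
ft_force: [-0.2, 0.9, -0.3]
grip_width: 0.0097
```

```bash
python3 - <<'E'
from h import *
s=monitor.get_state();print({k:s[k] for k in s if k not in('q','qd','joint_efforts')})
im=cams.read_camera("wrist");cv2.imwrite("pics/wrist5.png",im[:,:,::-1])
E
```

```text
{'t': 6.35, 'tool_pos': array([0.55562964, 0.21794019, 0.05262735]), 'tcp_rot': array([3.14136955e+00, 5.67512964e-05, 1.89267129e+00]), 'ft_force': array([-0.18424015,  0.88277299, -0.29781178]), 'torque': array([ 0.05822631, -0.00504804,  0.01801256]), 'grip_width': 0.009718277949144883}
```

View pics/wrist5.png

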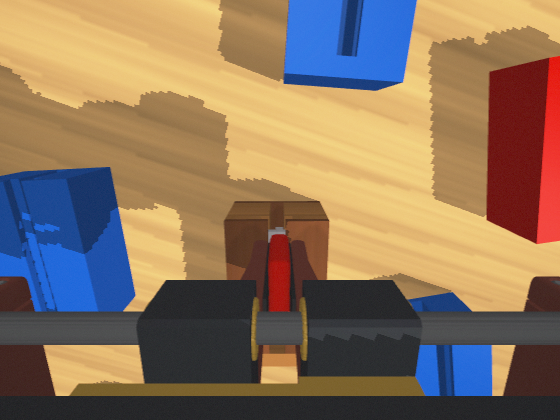

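carry_out --commands '[{"x": 0,"y": -8,"z": 0,"roll": 0},{"x": 0,"y": -8,"z": 0,"roll": 0},{"x": 0,"y": -8,"z": 0,"roll": 0},{"x": 0,"y": -8,"z": 0,"roll": 0},{"x": 0,"y": -8,"z": 0,"roll": 0},{"x": 0,"y": -2,"z": 0,"roll": 0},{"x": 0,"y": 0,"z": 0,"roll": 0},{"x": 0,"y": 0,"z": 0,"roll": 0},{"x": 0,"y": 0,"z": 0,"roll": 0},{"x": 0,"y": 0,"z": 0,"roll": 0}]'

```text
t: 7.4
tool_pos: [0.5158, 0.2047, 0.0527]
tcp_rot: [3.141, 0.0, 1.893]
ft_force: [0.6, 0.4, -1.1]
grip_width: 0.0097
```

```bash
python3 - <<'E'
from h import *
s=monitor.get_state();print({k:s[k] for k in s if k not in('q','qd','joint_efforts')})
im=cams.read_camera("wrist");cv2.imwrite("pics/wrist6.png",im[:,:,::-1])
im=cams.read_camera("scene");cv2.imwrite("pics/scene6.png",cv2.resize(im[100:300,200:440,::-1],(720,600)))
E
```

```text
{'t': 7.4, 'tool_pos': array([0.51584248, 0.20465123, 0.05265692]), 'tcp_rot': array([3.14132132e+00, 1.03265232e-04, 1.89268979e+00]), 'ft_force': array([ 0.57187993,  0.39210219, -1.11625364]), 'torque': array([0.06331153, 0.00924005, 0.04655543]), 'grip_width': 0.009653319609059973}
```

View pics/wrist6.png

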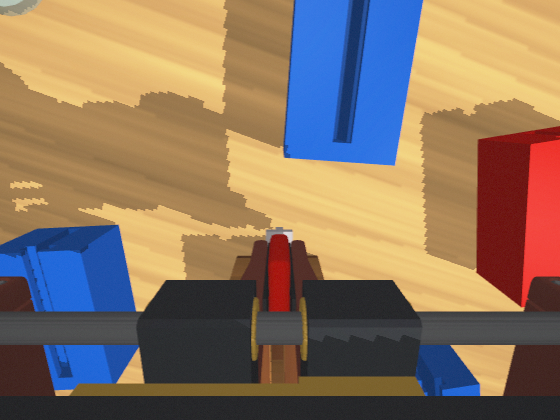

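View pics/scene6.png

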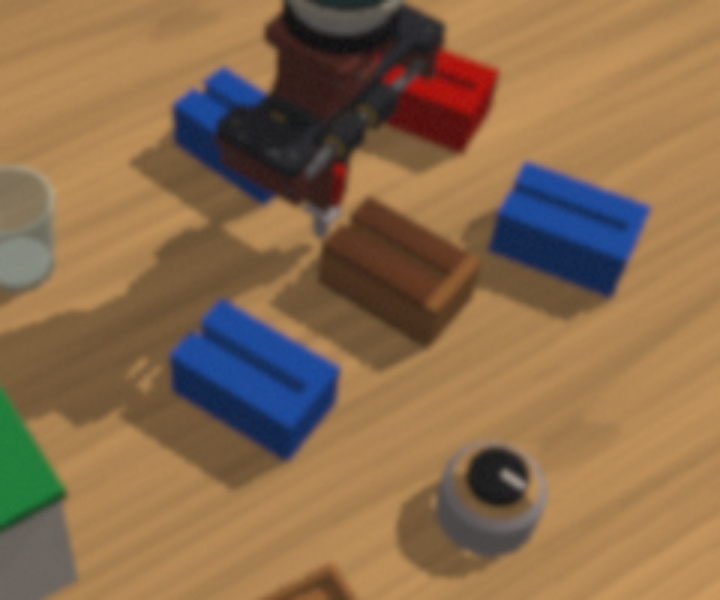

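The key is out, about 22 mm past the mouth. Next: lift, then transfer.

carry_out --commands '[{"x": 0,"y": -2,"z": -20,"roll": 0},{"x": 0,"y": 0,"z": -40,"roll": 0},{"x": 0,"y": 0,"z": -45,"roll": 0},{"x": 0,"y": 0,"z": -40,"roll": 0},{"x": 0,"y": 0,"z": -25,"roll": 0},{"x": 0,"y": 0,"z": 0,"roll": 6},{"x": 0,"y": 0,"z": 0,"roll": 6},{"x": 0,"y": 0,"z": 0,"roll": 6.4},{"x": 0,"y": 0,"z": 0,"roll": 0},{"x": 0,"y": 0,"z": 0,"roll": 0}]'

```text
t: 8.5
tool_pos: [0.5135, 0.2039, 0.2225]
tcp_rot: [-3.141, 0.0, 1.574]
ft_force: [1.2, 0.4, -0.9]
grip_width: 0.01
```

carry_out --commands '[{"x": -30,"y": 3,"z": 0,"roll": 0},{"x": -45,"y": 3,"z": 0,"roll": 0},{"x": -48,"y": 4,"z": 0,"roll": 0},{"x": -48,"y": 4,"z": 0,"roll": 0},{"x": -48,"y": 4,"z": 0,"roll": 0},{"x": -48,"y": 4,"z": 0,"roll": 0},{"x": -48,"y": 4,"z": 0,"roll": 0},{"x": -45,"y": 3,"z": 0,"roll": 0},{"x": -38,"y": 3,"z": 0,"roll": 0},{"x": 0,"y": 0,"z": 0,"roll": 0}]'

```text
t: 9.5
tool_pos: [0.5465, -0.1991, 0.2226]
tcp_rot: [3.141, 0.003, 1.57]
ft_force: [-0.8, 1.0, -0.4]
grip_width: 0.0101
```

```bash
python3 - <<'E'
from h import *
s=monitor.get_state();print({k:s[k] for k in s if k not in('qd','joint_efforts')})
for n in("wrist","top","scene"):
    np.save(f"P7{n}.npy",cams.camera_params(n)["T"])
    im=cams.read_camera(n);cv2.imwrite(f"pics/{n}7.png",im[:,:,::-1])
s=monitor.get_state();print(s['tool_pos'],s['tcp_rot'])
E
```

```text
{'t': 9.5, 'q': array([-4.66883139e-01,  3.31653555e-01,  1.55247974e+00, -1.90448810e-03,
        1.25546725e+00, -2.03607074e+00]), 'tool_pos': array([ 0.54652206, -0.19909042,  0.22256798]), 'tcp_rot': array([3.14062567e+00, 2.51271976e-03, 1.56977522e+00]), 'ft_force': array([-0.76882438,  1.03912146, -0.42318867]), 'torque': array([ 0.09438964, -0.04042955,  0.01151805]), 'grip_width': 0.010074035074720034}
[ 0.54545086 -0.19348949  0.22230076] [-3.14068448e+00 -9.87923700e-04  1.57221417e+00]
```

View pics/wrist7.png

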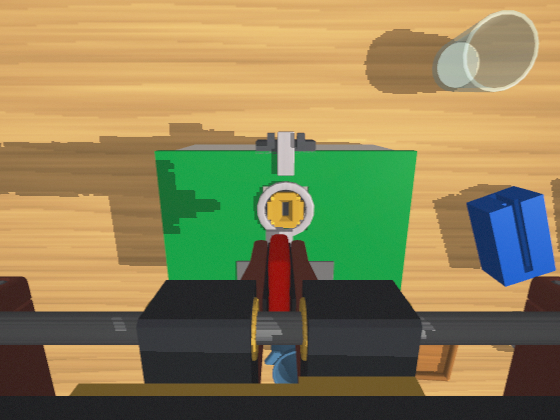

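View pics/scene7.png

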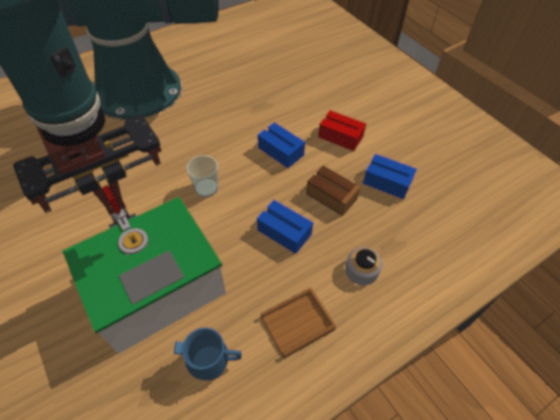

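View pics/top7.png

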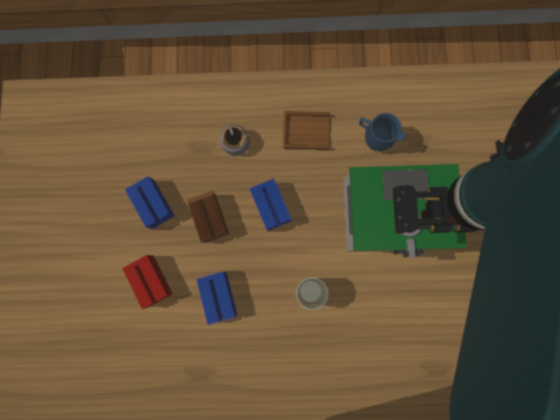

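```bash
python3 - <<'E'
from h import *
s=monitor.get_state();print(s['t'],s['tool_pos'],s['tcp_rot'],s['ft_force'])
np.save("P8.npy",cams.camera_params("wrist")["T"])
im=cams.read_camera("wrist");cv2.imwrite("pics/wrist8.png",im[:,:,::-1])
cv2.imwrite("pics/crop8.png",cv2.resize(im[170:250,240:340,::-1],(750,600),interpolation=cv2.INTER_CUBIC))
p=cams.camera_params("wrist");p["T"]=np.load("P8.npy")
x0,y0,x1,y1=250,175,325,245;c=im[y0:y1,x0:x1].astype(int)
m=((c[:,:,0]>90)&(c[:,:,0]-c[:,:,2]>60)).astype(np.uint8)
k=max(cv2.findContours(m,cv2.RETR_EXTERNAL,cv2.CHAIN_APPROX_NONE)[0],key=cv2.contourArea);e=cv2.fitEllipse(k);print(e,np.array(e[0])+[x0,y0],onplane("wrist",[np.array(e[0])+[x0,y0]],.127,p))
E
```

```text
9.65 [ 0.54545086 -0.19348949  0.22230076] [-3.14068448e+00 -9.87923700e-04  1.57221417e+00] [-0.65828063  0.38433871 -0.54762629]
((28.18154525756836, 35.630306243896484), (36.995025634765625, 37.67837905883789), 84.74862670898438) [278.18154526 210.63030624] [[ 0.54542462 -0.19275498  0.127     ]]
```

View pics/crop8.png

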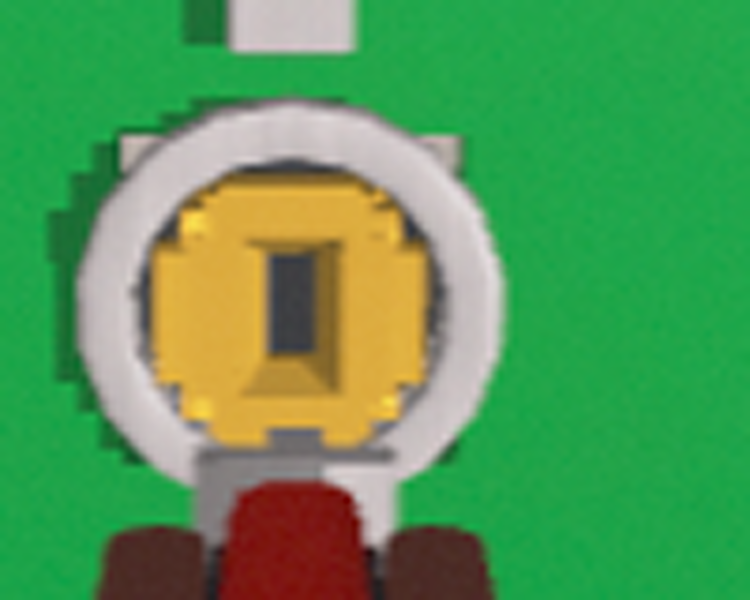

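```bash
python3 - <<'E'
from h import *
p=cams.camera_params("wrist");p["T"]=np.load("P8.npy")
g=lambda u,v:((u+.5)/7.5-.5+240,(v+.5)/7.5-.5+170)
A=onplane("wrist",[g(245,242),g(340,242),g(340,395),g(245,395)],.127,p)
print(A.round(4),A.mean(0), "size",np.linalg.norm(A[0]-A[1]),np.linalg.norm(A[1]-A[2]))
B=onplane("wrist",[g(268,253),g(315,253),g(315,355),g(268,355)],.122,p);print(B.round(4),B.mean(0))
print("ring y",onplane("wrist",[g(78,297),g(503,297)],.127,p).round(4), onplane("wrist",[g(290,98)],.127,p))
C=onplane("wrist",[g(197,450),g(397,450)],.206,p);print("collar front bottom edge",C.round(4),C.mean(0))
D=onplane("wrist",[g(272,430),g(325,430)],.178,p);print("blade",D.round(4),D.mean(0))
print(p["T"][:3,3])
E
```

```text
[[ 0.5377 -0.1978  0.127 ]
 [ 0.5376 -0.1871  0.127 ]
 [ 0.5559 -0.1869  0.127 ]
 [ 0.5559 -0.1979  0.127 ]] [ 0.5467615  -0.19242203  0.127     ] size 0.010768228300484557 0.01824006371539287
[[ 0.5402 -0.1953  0.122 ]
 [ 0.5402 -0.1898  0.122 ]
 [ 0.5526 -0.1898  0.122 ]
 [ 0.5526 -0.1953  0.122 ]] [ 0.54641973 -0.19253518  0.122     ]
ring y [[ 0.5442 -0.2169  0.127 ]
 [ 0.5441 -0.1684  0.127 ]] [[ 0.52107969 -0.19275329  0.127     ]]
collar front bottom edge [[ 0.5346 -0.2002  0.206 ]
 [ 0.5346 -0.1841  0.206 ]] [ 0.53458794 -0.19214932  0.206     ]
blade [[ 0.5426 -0.1944  0.178 ]
 [ 0.5425 -0.1895  0.178 ]] [ 0.54254899 -0.19191509  0.178     ]
[ 0.47141797 -0.19278867  0.3841206 ]
```

carry_out --commands '[{"x": -0.4,"y": 0,"z": 10,"roll": 0},{"x": 0,"y": 0,"z": 12,"roll": 0},{"x": 0,"y": 0,"z": 12,"roll": 0},{"x": 0,"y": 0,"z": 8,"roll": 0},{"x": 0,"y": 0,"z": 3,"roll": 0},{"x": 0,"y": 0,"z": 0,"roll": 0},{"x": 0,"y": 0,"z": 0,"roll": 0},{"x": 0,"y": 0,"z": 0,"roll": 0},{"x": 0,"y": 0,"z": 0,"roll": 0},{"x": 0,"y": 0,"z": 0,"roll": 0}]'

```text
t: 10.7
tool_pos: [0.5461, -0.1946, 0.178]
tcp_rot: [3.141, 0.0, 1.571]
ft_force: [0.4, 0.1, -1.0]
grip_width: 0.0098
```

```bash
python3 - <<'E'
from h import *
s=monitor.get_state();print({k:s[k] for k in s if k not in('qd','joint_efforts')})
np.save("P9.npy",cams.camera_params("wrist")["T"]);print(np.load("P9.npy")[:3,3])
im=cams.read_camera("wrist");cv2.imwrite("pics/wrist9.png",im[:,:,::-1])
a=cv2.resize(im[185:265,230:330,::-1],(750,600),interpolation=cv2.INTER_CUBIC);cv2.imwrite("pics/crop9.png",a)
im=cams.read_camera("scene")
cv2.imwrite("pics/scene9.png",cv2.resize(im[170:270,70:190,::-1],(720,600),interpolation=cv2.INTER_CUBIC))
E
```

```text
{'t': 10.7, 'q': array([-4.61390054e-01,  3.73092873e-01,  1.60898187e+00, -8.32877602e-05,
        1.15885603e+00, -2.03279482e+00]), 'tool_pos': array([ 0.5460582 , -0.19457651,  0.17802619]), 'tcp_rot': array([3.14103420e+00, 3.63361962e-04, 1.57143798e+00]), 'ft_force': array([ 0.38751216,  0.05558972, -0.99050709]), 'torque': array([0.03533837, 0.05357064, 0.03519923]), 'grip_width': 0.009797718215664723}
[ 0.47177782 -0.19362671  0.33974886]
```

View pics/crop9.png

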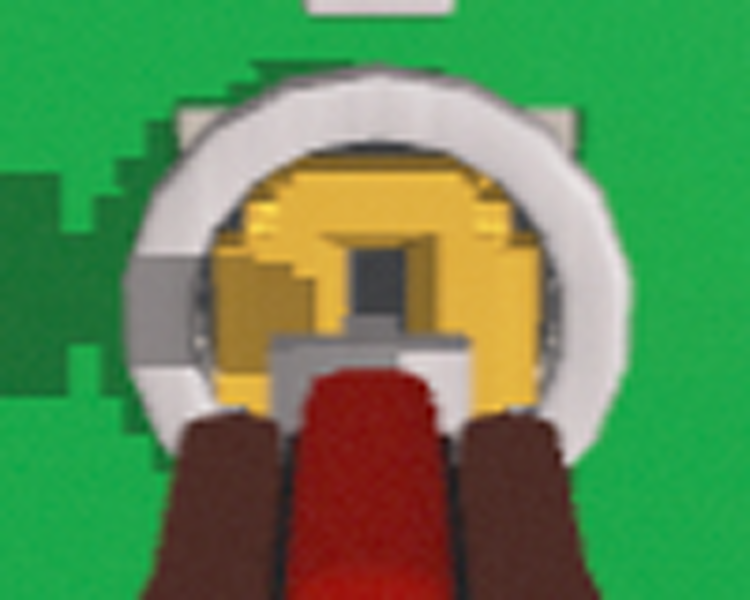

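View pics/scene9.png

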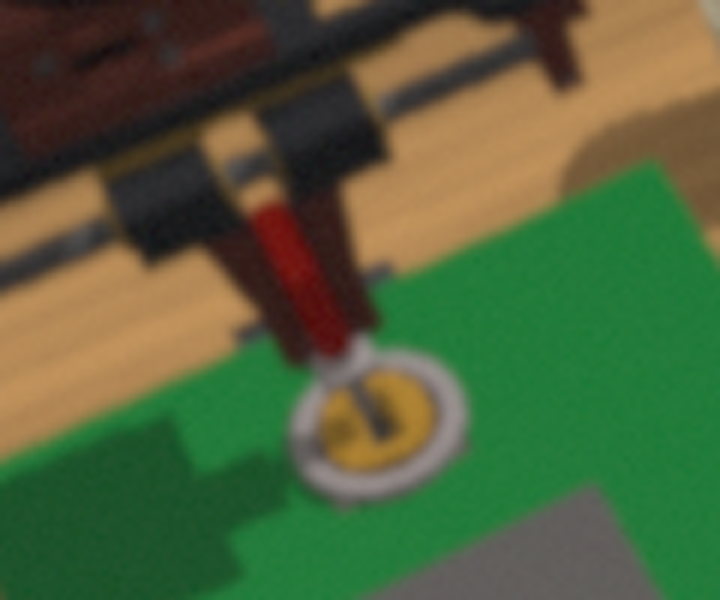

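```bash
python3 - <<'E'
from h import *
p=cams.camera_params("wrist");p["T"]=np.load("P9.npy")
g=lambda u,v:((u+.5)/7.5-.5+230,(v+.5)/7.5-.5+185)
for n,pts,z in (("ring",[(124,300),(631,300)],.127),("collar",[(270,340),(470,340)],.1617),("blade",[(350,325),(400,325)],.1337),("keyway122",[(349,248),(404,248)],.122),("leadin127",[(322,237),(436,237)],.127),("ringtop",[(378,68)],.127)):
    X=onplane("wrist",[g(*q) for q in pts],z,p);print(n,X.round(4).tolist(),X.mean(0).round(4))
E
```

```text
ring [[0.5438, -0.217, 0.127], [0.5437, -0.1684, 0.127]] [ 0.5438 -0.1927  0.127 ]
collar [[0.5354, -0.2015, 0.1617], [0.5354, -0.1854, 0.1617]] [ 0.5354 -0.1934  0.1617]
blade [[0.544, -0.1953, 0.1337], [0.544, -0.1906, 0.1337]] [ 0.544  -0.193   0.1337]
keyway122 [[0.5401, -0.1955, 0.122], [0.5401, -0.1901, 0.122]] [ 0.5401 -0.1928  0.122 ]
leadin127 [[0.5375, -0.198, 0.127], [0.5375, -0.1872, 0.127]] [ 0.5375 -0.1926  0.127 ]
ringtop [[0.521, -0.1927, 0.127]] [ 0.521  -0.1927  0.127 ]
```

carry_out --commands '[{"x": 0.5,"y": -0.6,"z": 0,"roll": 0},{"x": 0,"y": 0,"z": 3,"roll": 0},{"x": 0,"y": 0,"z": 3,"roll": 0},{"x": 0,"y": 0,"z": 3,"roll": 0},{"x": 0,"y": 0,"z": 3,"roll": 0},{"x": 0,"y": 0,"z": 2,"roll": 0},{"x": 0,"y": 0,"z": 1,"roll": 0},{"x": 0,"y": 0,"z": 0,"roll": 0},{"x": 0,"y": 0,"z": 0,"roll": 0},{"x": 0,"y": 0,"z": 0,"roll": 0}]' --newtons 60

```text
t: 11.8
tool_pos: [0.5454, -0.194, 0.1628]
tcp_rot: [3.141, 0.0, 1.571]
ft_force: [-0.2, 0.3, -0.6]
grip_width: 0.0098
```

```bash
python3 - <<'E'
from h import *
s=monitor.get_state();print({k:s[k] for k in s if k not in('qd','joint_efforts')})
np.save("P10.npy",cams.camera_params("wrist")["T"]);print(np.load("P10.npy")[:3,3])
im=cams.read_camera("wrist")
a=cv2.resize(im[185:265,230:330,::-1],(750,600),interpolation=cv2.INTER_CUBIC);cv2.imwrite("pics/crop10.png",a)
E
```

```text
{'t': 11.8, 'q': array([-4.61049829e-01,  3.88560754e-01,  1.62709555e+00, -1.24544443e-04,
        1.12562664e+00, -2.03249464e+00]), 'tool_pos': array([ 0.54537396, -0.19403331,  0.16283033]), 'tcp_rot': array([3.14136546e+00, 2.38613893e-04, 1.57149840e+00]), 'ft_force': array([-0.18844258,  0.3490949 , -0.62427452]), 'torque': array([-0.0213164 ,  0.02072843, -0.0229677 ]), 'grip_width': 0.009759728631204142}
[ 0.47115397 -0.19307349  0.32455958]
```

View pics/crop10.png

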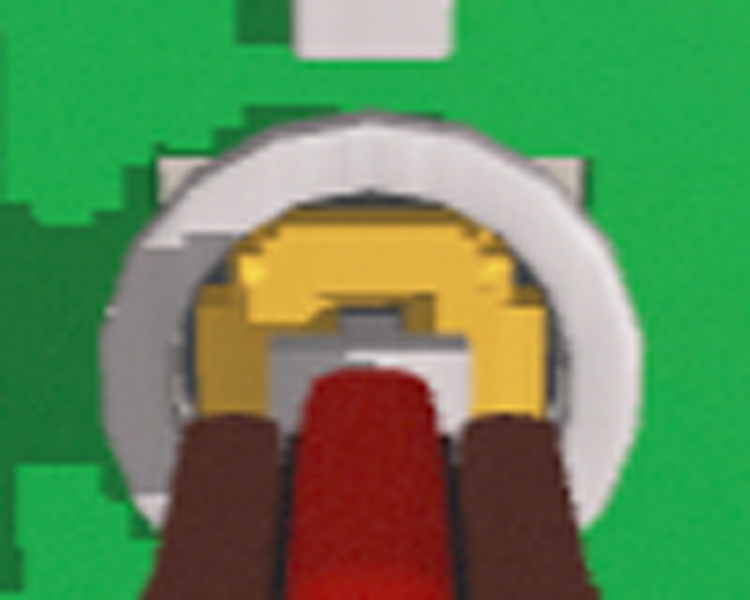

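Entered with no side force. The tip is about 8.5 mm deep; next I push into the pins.

carry_out --commands '[{"x": 0,"y": 0,"z": 1,"roll": 0},{"x": 0,"y": 0,"z": 1,"roll": 0},{"x": 0,"y": 0,"z": 1,"roll": 0},{"x": 0,"y": 0,"z": 1,"roll": 0},{"x": 0,"y": 0,"z": 1,"roll": 0},{"x": 0,"y": 0,"z": 1,"roll": 0},{"x": 0,"y": 0,"z": 0,"roll": 0},{"x": 0,"y": 0,"z": 0,"roll": 0},{"x": 0,"y": 0,"z": 0,"roll": 0},{"x": 0,"y": 0,"z": 0,"roll": 0}]'

```text
t: 12.85
tool_pos: [0.5454, -0.194, 0.1567]
tcp_rot: [3.141, 0.0, 1.571]
ft_force: [1.7, 0.5, -1.0]
grip_width: 0.0094
```

```bash
python3 - <<'E'
from h import *
s=monitor.get_state();print({k:s[k] for k in s if k not in('qd','joint_efforts')})
E
```

```text
{'t': 12.85, 'q': array([-4.61021442e-01,  3.95411967e-01,  1.63352773e+00, -6.65768144e-05,
        1.11249053e+00, -2.03247198e+00]), 'tool_pos': array([ 0.54535167, -0.19398158,  0.15669867]), 'tcp_rot': array([3.14147384e+00, 1.25809130e-04, 1.57147998e+00]), 'ft_force': array([ 1.73891037,  0.53177659, -0.95893878]), 'torque': array([ 0.06774479, -0.19179239, -0.00823009]), 'grip_width': 0.009359160664162237}
```

carry_out --commands '[{"x": 0,"y": 0,"z": 1,"roll": 0},{"x": 0,"y": 0,"z": 1,"roll": 0},{"x": 0,"y": 0,"z": 1,"roll": 0},{"x": 0,"y": 0,"z": 1,"roll": 0},{"x": 0,"y": 0,"z": 1,"roll": 0},{"x": 0,"y": 0,"z": 1,"roll": 0},{"x": 0,"y": 0,"z": 0,"roll": 0},{"x": 0,"y": 0,"z": 0,"roll": 0},{"x": 0,"y": 0,"z": 0,"roll": 0},{"x": 0,"y": 0,"z": 0,"roll": 0}]'

```text
t: 13.85
tool_pos: [0.5455, -0.1943, 0.1508]
tcp_rot: [3.141, 0.001, 1.572]
ft_force: [0.2, -0.8, 2.6]
grip_width: 0.01
```

```bash
python3 - <<'E'
from h import *
s=monitor.get_state();print({k:s[k] for k in s if k not in('qd','joint_efforts')})
np.save("P11.npy",cams.camera_params("wrist")["T"]);print(np.load("P11.npy")[:3,3])
im=cams.read_camera("wrist")
a=cv2.resize(im[185:265,230:330,::-1],(750,600),interpolation=cv2.INTER_CUBIC);cv2.imwrite("pics/crop11.png",a)
E
```

```text
{'t': 13.85, 'q': array([-4.61201565e-01,  4.02254180e-01,  1.63949366e+00, -5.21790981e-04,
        1.09927194e+00, -2.03250622e+00]), 'tool_pos': array([ 0.54546   , -0.19432354,  0.1507538 ]), 'tcp_rot': array([3.14128695e+00, 6.71480621e-04, 1.57154144e+00]), 'ft_force': array([ 0.22321247, -0.81983075,  2.62098053]), 'torque': array([-0.37234017, -0.04540895, -0.00468778]), 'grip_width': 0.009953508592592914}
[ 0.47122328 -0.19331207  0.31249235]
```

View pics/crop11.png

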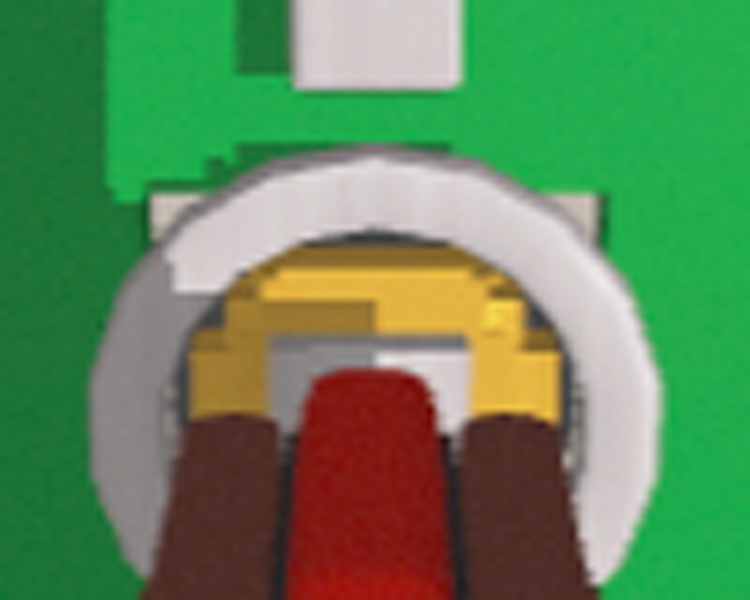

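carry_out --commands '[{"x": 0,"y": 0,"z": 1,"roll": 0},{"x": 0,"y": 0,"z": 1,"roll": 0},{"x": 0,"y": 0,"z": 1,"roll": 0},{"x": 0,"y": 0,"z": 1,"roll": 0},{"x": 0,"y": 0,"z": 1,"roll": 0},{"x": 0,"y": 0,"z": 1,"roll": 0},{"x": 0,"y": 0,"z": 0,"roll": 0},{"x": 0,"y": 0,"z": 0,"roll": 0},{"x": 0,"y": 0,"z": 0,"roll": 0},{"x": 0,"y": 0,"z": 0,"roll": 0}]'

```text
t: 14.9
tool_pos: [0.5453, -0.1939, 0.1445]
tcp_rot: [3.142, -0.0, 1.571]
ft_force: [1.2, -0.5, 2.4]
grip_width: 0.01
```

```bash
python3 - <<'E'
from h import *
s=monitor.get_state();print({k:s[k] for k in s if k not in('qd','joint_efforts')})
np.save("P12.npy",cams.camera_params("wrist")["T"]);print(np.load("P12.npy")[:3,3])
im=cams.read_camera("wrist")
a=cv2.resize(im[185:265,230:330,::-1],(750,600),interpolation=cv2.INTER_CUBIC);cv2.imwrite("pics/crop12.png",a)
E
```

```text
{'t': 14.9, 'q': array([-4.60951120e-01,  4.09330710e-01,  1.64593112e+00,  1.09937975e-04,
        1.08634536e+00, -2.03249038e+00]), 'tool_pos': array([ 0.54534319, -0.1938654 ,  0.14454008]), 'tcp_rot': array([ 3.14156233e+00, -9.35780269e-05,  1.57148806e+00]), 'ft_force': array([ 1.16026323, -0.52916959,  2.39053923]), 'torque': array([-0.02468301, -0.35929568,  0.01431353]), 'grip_width': 0.009957692151707118}
[ 0.47117575 -0.19298486  0.30629559]
```

View pics/crop12.png

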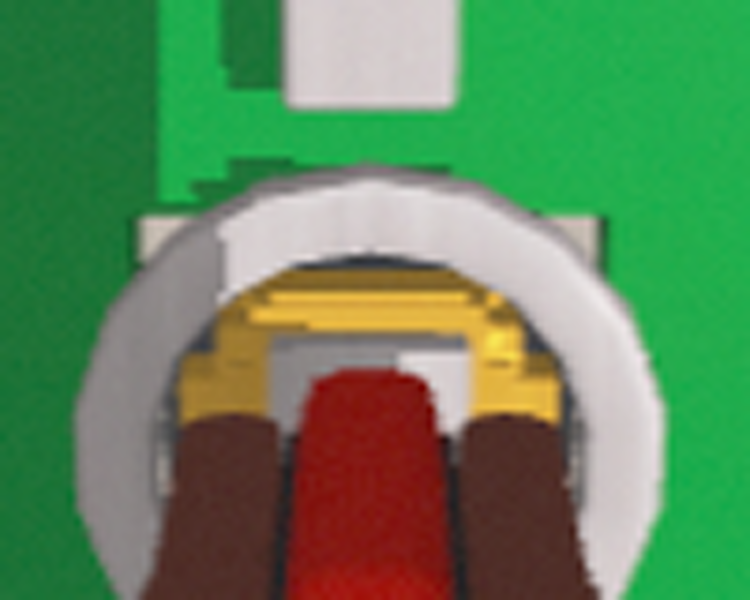

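carry_out --commands '[{"x": 0,"y": 0,"z": 0.5,"roll": 0},{"x": 0,"y": 0,"z": 0.5,"roll": 0},{"x": 0,"y": 0,"z": 0.5,"roll": 0},{"x": 0,"y": 0,"z": 0.3,"roll": 0},{"x": 0,"y": 0,"z": 0.2,"roll": 0},{"x": 0,"y": 0,"z": 0,"roll": 0},{"x": 0,"y": 0,"z": 0,"roll": 0},{"x": 0,"y": 0,"z": 0,"roll": 0},{"x": 0,"y": 0,"z": 0,"roll": 0},{"x": 0,"y": 0,"z": 0,"roll": 0}]'

```text
t: 15.95
tool_pos: [0.5454, -0.194, 0.1432]
tcp_rot: [3.141, 0.0, 1.572]
ft_force: [1.5, -0.0, 5.7]
grip_width: 0.0098
```

```bash
python3 - <<'E'
from h import *
s=monitor.get_state();print({k:s[k] for k in s if k not in('qd','joint_efforts')})
E
```

```text
{'t': 15.95, 'q': array([-4.61030281e-01,  4.10830980e-01,  1.64741442e+00, -8.74886616e-05,
        1.08285789e+00, -2.03252382e+00]), 'tool_pos': array([ 0.54541711, -0.19402724,  0.14318706]), 'tcp_rot': array([3.14118897e+00, 2.87213550e-04, 1.57153447e+00]), 'ft_force': array([ 1.45121391, -0.01333015,  5.71471753]), 'torque': array([ 0.06545835, -0.08453149,  0.03154369]), 'grip_width': 0.009810899108652831}
```

carry_out --commands '[{"x": 0,"y": 0,"z": 0.5,"roll": 0},{"x": 0,"y": 0,"z": 0.5,"roll": 0},{"x": 0,"y": 0,"z": 0,"roll": 0},{"x": 0,"y": 0,"z": 0,"roll": 0},{"x": 0,"y": 0,"z": 0,"roll": 0},{"x": 0,"y": 0,"z": 0,"roll": 0},{"x": 0,"y": 0,"z": 0,"roll": 0},{"x": 0,"y": 0,"z": 0,"roll": 0},{"x": 0,"y": 0,"z": 0,"roll": 0},{"x": 0,"y": 0,"z": 0,"roll": 0}]'

```text
t: 16.95
tool_pos: [0.5454, -0.1941, 0.143]
tcp_rot: [3.141, 0.001, 1.572]
ft_force: [-1.2, 0.9, 11.4]
grip_width: 0.0097
```

```bash
python3 - <<'E'
from h import *
s=monitor.get_state();print({k:s[k] for k in s if k not in('qd','joint_efforts')})
np.save("P13.npy",cams.camera_params("wrist")["T"])
im=cams.read_camera("wrist")
a=cv2.resize(im[185:265,230:330,::-1],(750,600),interpolation=cv2.INTER_CUBIC);cv2.imwrite("pics/crop13.png",a)
im=cams.read_camera("scene")
cv2.imwrite("pics/scene13.png",cv2.resize(im[190:270,90:190,::-1],(750,600),interpolation=cv2.INTER_CUBIC))
E
```

```text
{'t': 16.95, 'q': array([-4.61056455e-01,  4.10910790e-01,  1.64785394e+00, -2.84218310e-04,
        1.08191953e+00, -2.03249785e+00]), 'tool_pos': array([ 0.54542512, -0.19412196,  0.14299608]), 'tcp_rot': array([3.14089122e+00, 6.29418222e-04, 1.57157454e+00]), 'ft_force': array([-1.2348135 ,  0.89530996, 11.40530506]), 'torque': array([0.22514456, 0.24875637, 0.00913887]), 'grip_width': 0.00967610333519556}
```

View pics/crop13.png

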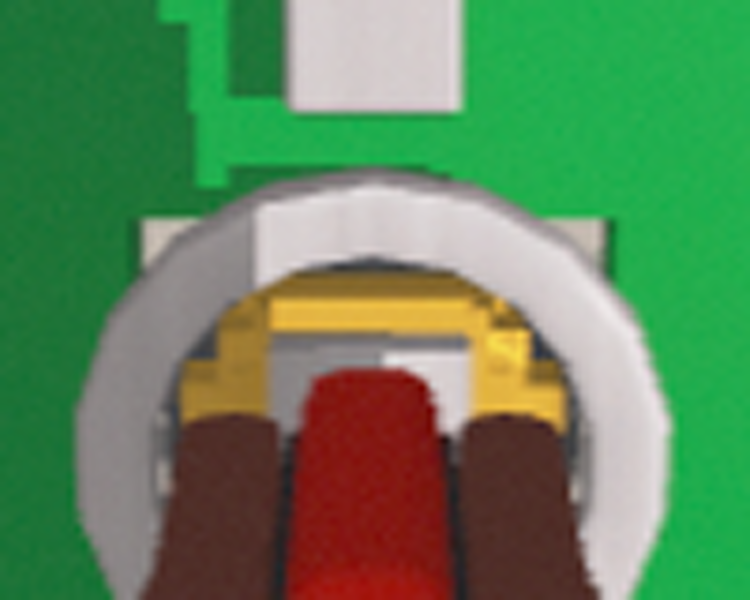

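View pics/scene13.png

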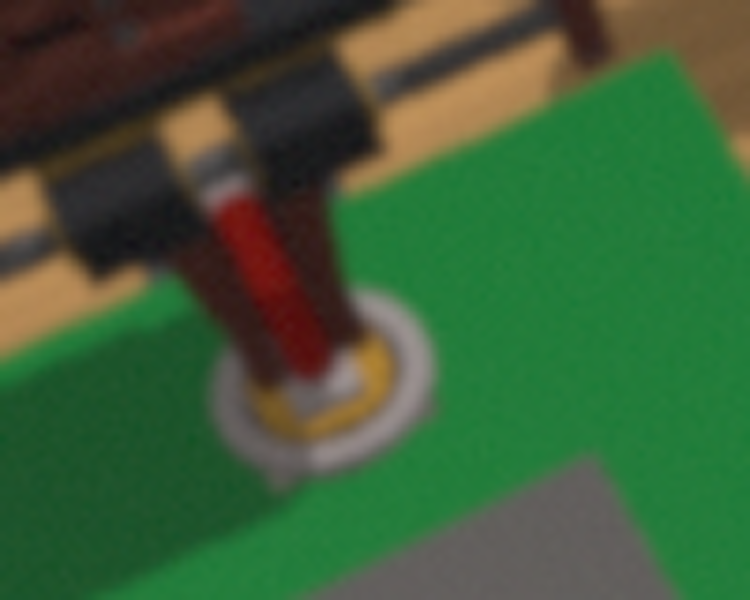

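The TCP is stopped at 0.143, which puts the collar at 0.127, the lock face height. I'll check by pushing harder with small wiggles.

carry_out --commands '[{"x": 0,"y": 0,"z": 0.5,"roll": 0},{"x": 0,"y": 0,"z": 0.5,"roll": 1},{"x": 0,"y": 0,"z": 0.5,"roll": -1},{"x": 0,"y": 0,"z": 0.5,"roll": -1},{"x": 0,"y": 0,"z": 0,"roll": 1},{"x": 0,"y": 0,"z": 0,"roll": 0},{"x": 0,"y": 0,"z": 0,"roll": 0},{"x": 0,"y": 0,"z": 0,"roll": 0},{"x": 0,"y": 0,"z": 0,"roll": 0},{"x": 0,"y": 0,"z": 0,"roll": 0}]'

```text
t: 18.05
tool_pos: [0.5455, -0.1942, 0.1429]
tcp_rot: [3.14, 0.001, 1.572]
ft_force: [-4.9, 2.8, 26.6]
grip_width: 0.0095
```

```bash
python3 - <<'E'
from h import *
s=monitor.get_state();print({k:s[k] for k in s if k not in('qd','joint_efforts')})
np.save("P14.npy",cams.camera_params("wrist")["T"])
im=cams.read_camera("wrist")
a=cv2.resize(im[185:265,230:330,::-1],(750,600),interpolation=cv2.INTER_CUBIC);cv2.imwrite("pics/crop14.png",a)
E
```

```text
{'t': 18.05, 'q': array([-4.60967393e-01,  4.10794493e-01,  1.64846992e+00, -4.13378271e-04,
        1.08051066e+00, -2.03252963e+00]), 'tool_pos': array([ 0.54553992, -0.19417025,  0.14285989]), 'tcp_rot': array([3.14012806e+00, 1.13652707e-03, 1.57175573e+00]), 'ft_force': array([-4.91230337,  2.78437831, 26.58050874]), 'torque': array([0.46197803, 1.0747556 , 0.03742137]), 'grip_width': 0.009493417523421898}
```

View pics/crop14.png

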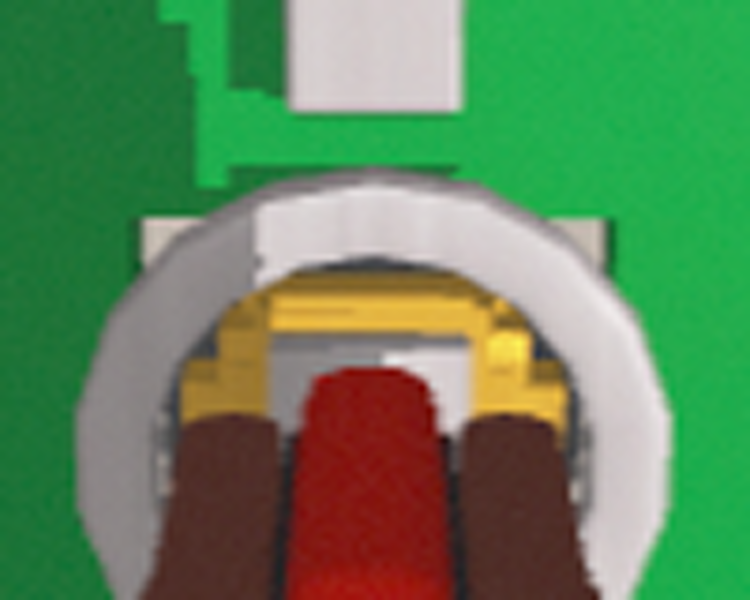

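z held at 0.1429 under 26 N, more than the pins resist, so the key is home. I'll ease the push a little, then turn clockwise (+roll about the downward tool z) in stages.

carry_out --commands '[{"x": 0,"y": 0,"z": -0.7,"roll": 0},{"x": 0,"y": 0,"z": -0.5,"roll": 0},{"x": 0,"y": 0,"z": 0,"roll": 3},{"x": 0,"y": 0,"z": 0,"roll": 5},{"x": 0,"y": 0,"z": 0,"roll": 6},{"x": 0,"y": 0,"z": 0,"roll": 6},{"x": 0,"y": 0,"z": 0,"roll": 5},{"x": 0,"y": 0,"z": 0,"roll": 5},{"x": 0,"y": 0,"z": 0,"roll": 0},{"x": 0,"y": 0,"z": 0,"roll": 0}]'

```text
t: 19.1
tool_pos: [0.5455, -0.194, 0.1429]
tcp_rot: [3.14, -0.0, 1.048]
ft_force: [-2.4, 2.0, 17.6]
grip_width: 0.0094
```

```bash
python3 - <<'E'
from h import *
s=monitor.get_state();print({k:s[k] for k in s if k not in('qd','joint_efforts')})
im=cams.read_camera("wrist")
a=cv2.resize(im[185:265,230:330,::-1],(750,600),interpolation=cv2.INTER_CUBIC);cv2.imwrite("pics/crop15.png",a)
E
```

```text
{'t': 19.1, 'q': array([-4.60905808e-01,  4.10867059e-01,  1.64813335e+00, -4.97076331e-05,
        1.08148901e+00, -1.50882443e+00]), 'tool_pos': array([ 0.54547023, -0.19395952,  0.14292895]), 'tcp_rot': array([ 3.14048882e+00, -2.45091333e-05,  1.04794197e+00]), 'ft_force': array([-2.4022978 ,  1.95787864, 17.60930576]), 'torque': array([0.40447274, 0.63813609, 0.05967571]), 'grip_width': 0.009448896589319054}
```

View pics/crop15.png

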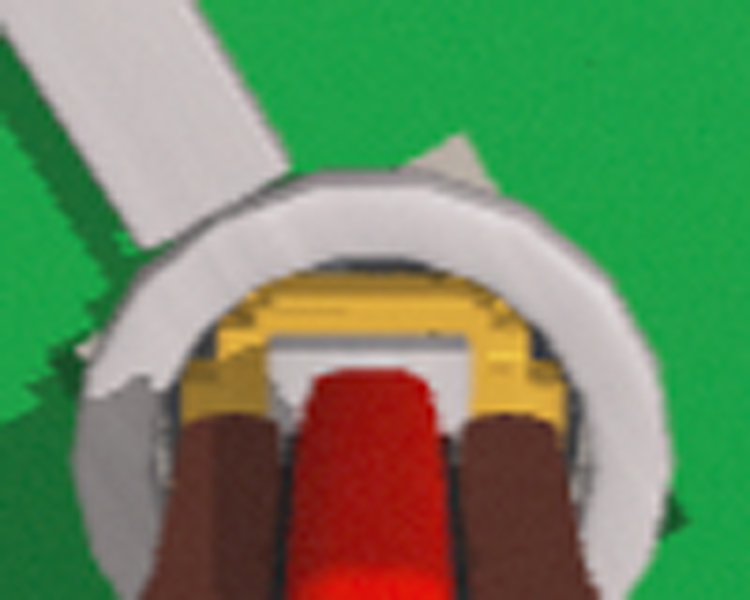

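The plug turns with the key and the bolt is drawing back, with low side forces. I'll continue.

carry_out --commands '[{"x": 0,"y": 0,"z": 0,"roll": 4},{"x": 0,"y": 0,"z": 0,"roll": 6},{"x": 0,"y": 0,"z": 0,"roll": 6},{"x": 0,"y": 0,"z": 0,"roll": 6},{"x": 0,"y": 0,"z": 0,"roll": 6},{"x": 0,"y": 0,"z": 0,"roll": 6},{"x": 0,"y": 0,"z": 0,"roll": 4},{"x": 0,"y": 0,"z": 0,"roll": 2},{"x": 0,"y": 0,"z": 0,"roll": 0},{"x": 0,"y": 0,"z": 0,"roll": 0}]'

```text
t: 20.15
tool_pos: [0.5456, -0.1937, 0.1429]
tcp_rot: [3.141, -0.001, 0.35]
ft_force: [-2.3, 3.7, 19.2]
grip_width: 0.0102
```

```bash
python3 - <<'E'
from h import *
s=monitor.get_state();print({k:s[k] for k in s if k not in('qd','joint_efforts')})
E
```

```text
{'t': 20.15, 'q': array([-4.60685857e-01,  4.10853448e-01,  1.64811133e+00,  5.62121370e-04,
        1.08142316e+00, -8.10855745e-01]), 'tool_pos': array([ 0.54564195, -0.19367369,  0.14294414]), 'tcp_rot': array([ 3.14106143e+00, -1.18973742e-03,  3.49906265e-01]), 'ft_force': array([-2.2778465 ,  3.66007666, 19.15680426]), 'torque': array([0.52509816, 0.4144381 , 0.10827371]), 'grip_width': 0.01016384697878662}
```

carry_out --commands '[{"x": 0,"y": 0,"z": 0,"roll": 5},{"x": 0,"y": 0,"z": 0,"roll": 5},{"x": 0,"y": 0,"z": 0,"roll": 5},{"x": 0,"y": 0,"z": 0,"roll": 5},{"x": 0,"y": 0,"z": 0,"roll": 3},{"x": 0,"y": 0,"z": 0,"roll": 2},{"x": 0,"y": 0,"z": 0,"roll": 0},{"x": 0,"y": 0,"z": 0,"roll": 0},{"x": 0,"y": 0,"z": 0,"roll": 0},{"x": 0,"y": 0,"z": 0,"roll": 0}]'

```text
t: 21.15
tool_pos: [0.546, -0.1936, 0.1429]
tcp_rot: [-3.141, -0.002, -0.086]
ft_force: [-1.3, 2.6, 17.6]
grip_width: 0.0094
```

```bash
python3 - <<'E'
from h import *
s=monitor.get_state();print({k:s[k] for k in s if k not in('qd','joint_efforts')})
np.save("P16.npy",cams.camera_params("wrist")["T"])
im=cams.read_camera("wrist");cv2.imwrite("pics/wrist16.png",im[:,:,::-1])
a=cv2.resize(im[185:265,230:330,::-1],(750,600),interpolation=cv2.INTER_CUBIC);cv2.imwrite("pics/crop16.png",a)
im=cams.read_camera("scene")
cv2.imwrite("pics/scene16.png",cv2.resize(im[190:270,90:190,::-1],(750,600),interpolation=cv2.INTER_CUBIC))
E
```

```text
{'t': 21.15, 'q': array([-4.60575953e-01,  4.11018423e-01,  1.64788602e+00,  9.81233045e-04,
        1.08083163e+00, -3.74567233e-01]), 'tool_pos': array([ 0.54604774, -0.19364714,  0.14292427]), 'tcp_rot': array([-3.14146529e+00, -2.04474756e-03, -8.64698100e-02]), 'ft_force': array([-1.27817756,  2.60793543, 17.64403984]), 'torque': array([0.57350047, 0.30832307, 0.0433437 ]), 'grip_width': 0.009387878351351648}
```

View pics/crop16.png

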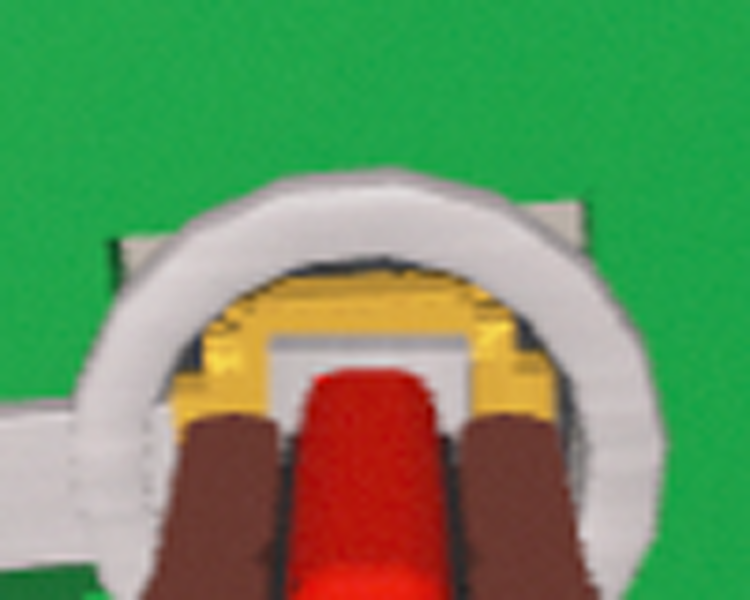

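View pics/scene16.png

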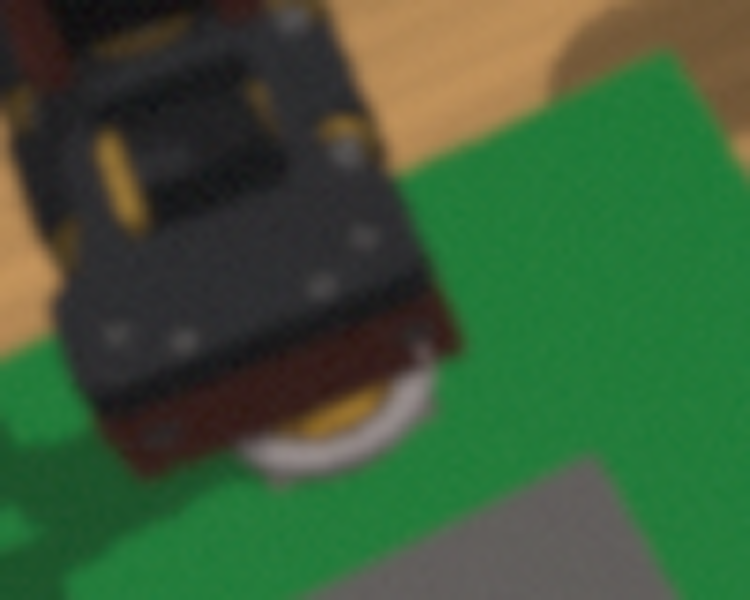

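Bolt drawn under the ring, collar square in the grip, z unchanged. One settled reading, then I hand in.

carry_out --commands '[{"x": 0,"y": 0,"z": 0,"roll": 0},{"x": 0,"y": 0,"z": 0,"roll": 0},{"x": 0,"y": 0,"z": 0,"roll": 0},{"x": 0,"y": 0,"z": 0,"roll": 0},{"x": 0,"y": 0,"z": 0,"roll": 0},{"x": 0,"y": 0,"z": 0,"roll": 0},{"x": 0,"y": 0,"z": 0,"roll": 0},{"x": 0,"y": 0,"z": 0,"roll": 0},{"x": 0,"y": 0,"z": 0,"roll": 0},{"x": 0,"y": 0,"z": 0,"roll": 0}]'

```text
t: 22.25
tool_pos: [0.5461, -0.1937, 0.143]
tcp_rot: [-3.141, -0.002, -0.087]
ft_force: [-0.6, 3.6, 17.0]
grip_width: 0.0096
```

```bash
python3 - <<'E'
from rig import monitor,order
s=monitor.get_state();print(s['t'],s['tool_pos'],s['tcp_rot'],s['ft_force'],s['torque'],s['grip_width'])
print(order.finish_job())
E
```

```text
22.25 [ 0.54610985 -0.19367424  0.14296154] [-3.14147962e+00 -2.17855958e-03 -8.65244442e-02] [-0.62426059  3.62884965 17.03738116] [0.54292498 0.22826042 0.05854726] 0.009592784319854447
the job is handed in; nothing more can be done
None
```

I slid the key out of the wooden keeper, pushed it home in the bin's lock and turned it clockwise. I handed the job in at about 22 s, still gripping and holding it turned. The hand-in reports no verdict.

**Key home:** before the turn, the tool height did not change under a 26 N push with small wiggles. That put the collar at about 127 mm, the height of the lock face. Side forces stayed under about 5 N.

**Turn:** the tool turned 1.66 rad. The last picture shows the bolt drawn back and the brass lagging the key by about 3°. I estimate the plug at 1.5–1.6 rad, but could not read that joint directly.

**Last reading:** about 17 N of downward force, a grip opening of 9.6 mm on the 10 mm bow with the grip set to 60 N, and the tool upright within about 0.002 rad.

**Bystanders:** nothing came near the creamer, timer, spoon rest or tumbler. They looked unmoved in the overall pictures taken just before insertion; I took no full view after the turn.

**Disagreements:** the wrist camera and the arm's own position differed by about 1.3 mm, within the stated calibration, so I aligned key to lock within the wrist image. My first pair of move calls was rejected because each row needs all four values; nothing moved.

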